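# Shift the mixer drive from second into third

### The job

The green mixer drive stands in second gear. With your fingertips, gently push its gear lever out of the second slot into the neutral cross slot of the H-shaped gate, across to the right, then forward into the third slot (three green dots) until it is fully home. Do not run it into the first or fourth slot on the way, do not grip the knob or pull it up, and leave the things standing around it alone.

Things in the scene. Friction and masses are not known exactly. Their poses are not given: they have to be found in the camera images.
- drive: green drive unit, bolted down. 190 x 170 mm foot, 150 mm square casting; motor at its left to y = +161 mm, shaft stub at its right to y = -120 mm, both under 95 mm high. Origin on the table under the centre of the H gate. +x forward (away from the operator), +y left. On top a 114 mm square aluminium gate plate, top at z = 90 mm, with the gear lever standing out of it
- gate_center (a point): centre of the H gate, plate top. In the drive's axes: fore-and-aft slots 16 mm wide, centred at y = +16 and -16 mm, x -29 to +29 mm; cross slot (neutral) between them, x -10 to +10 mm, rounded corners. Dots: first = left forward (1 black), second = left back (2), third = right forward (3 green), fourth = right back (4)
- third_slot (a point): where the stem stands at the plate's top face when it is fully home in the third slot (right forward)
- lever_pivot (a point): point on which the lever tilts both ways, 10 mm above the table under the gate's centre; the knob's centre is 150 mm from it
- knob_center (a point): centre of the gear lever's black pear-shaped knob: 35 mm in diameter here, 49 mm tall, from 28 mm below to 21 mm above this point along the lever. The lever has a 10 mm steel stem; friction holds it where it is left, 2 to 4 N at the knob move it
- lever_across (a joint): sideways tilt of the lever, rad: 0 upright, positive to the right (-y of the drive). About -0.2 in the left slots, +0.2 in the right ones; stops at -0.235 and +0.235. 0.1 rad moves the knob 15 mm
- lever_forward (a joint): fore-and-aft tilt of the lever, rad: 0 in the middle of the cross slot, positive forward. Stops at +0.30 (fully home in a forward slot) and -0.30 (back slot). The stem can go across only between about -0.06 and +0.06
- knob_lift (a joint): how far the spring-loaded knob is pulled up along the lever, m: 0 down (normal), up to 0.012. Pulling up is for dismantling only; it takes 12 N to start
- tin_a: bystander: round white-topped aluminium tin, 57 mm wide, 38 mm tall, on the left; origin under its centre
- tin_b: bystander: another such tin, on the right; origin under its centre
- wash_bottle: bystander: white squeeze bottle, 54 mm wide, 158 mm tall; origin under its centre
- bowl: bystander: white porcelain mortar with its pestle, 79 mm wide, 84 mm tall; origin under its centre
- dish: bystander: shallow steel dish, 117 mm wide, 17 mm tall; origin under its centre
- brush: bystander: flat wooden-handled brush, 32 x 160 x 11 mm, lying down; origin under its centre

How it is judged (in metres and radians):
On the way, in this order (a step that is already met when the one before it is completed fails the run):
1. the lever is out of second, in the cross slot on the left (value of joint lever_forward between -0.11 and 0.13 rad and value of joint lever_across below 0 rad), for 0.02 s.
2. the lever has gone across to the right in the cross slot (value of joint lever_forward between -0.13 and 0.13 rad and value of joint lever_across above 0.11 rad), for 0.02 s.
At the end, for the whole second after the job is handed in: the lever rests fully forward in the right-hand forward (third) slot, within 0.045 rad (7 mm at the knob) of its stop, at rest, the knob down (value of joint lever_forward above 0.255 rad and value of joint lever_across above 0.11 rad and value of joint knob_lift below 0.004 m and linear speed of knob_lift below 0.02 m/s); the robot touches nothing.
It fails at once if the lever is run into the first slot (value of joint lever_forward above 0.16 rad and value of joint lever_across below 0 rad).
It fails at once if the lever is run into the fourth slot (value of joint lever_forward below -0.16 rad and value of joint lever_across above 0 rad).
It fails at once if the knob is pulled up by more than 6 mm (value of joint knob_lift above 0.006 m).
It fails at once if the knob is gripped, or pressed with more than 40 N (contact force between the fingers and knob_lift above 40 N).
It fails at once if a bystander is moved by more than 2 cm (distance of any of tin_a, tin_b, wash_bottle, bowl, dish, brush from where it was at the start of the episode above 0.02 m).
It also fails if it takes over 51 s, if anything falls off the work surface, if the arm or the gripper's body presses on something with over 40 N, if the wrist force passes 120 N, or if a joint passes its speed limit or range.

### The arm

A 6-joint arm with a two-finger parallel gripper is mounted at the origin on a cart in front of the work surface, level with it; the furniture and walls round the work are solid. World frame = base frame: x ahead of the robot, y to its left, z up, the work surface at z = 0. Lengths are in mm, angles in degrees, forces in N, time in s.
With the tool pointing down it reaches from about 300 to 850 mm from the base axis. Payload 4.2 kg.
Tool frame: the origin (TCP) lies midway between the tips of the shut fingers; the grasp point (between the pads) lies 19 mm behind it; z points along the fingers, y is the direction in which the jaws open and shut (so a half turn about z gives the same grasp; the last joint's range is limited). The gripper opens to 91 mm and grips with 3 to 60 N. Pads are 32 mm wide; open, the fingers measure 118 mm over their backs; the gripper's body (76 mm by 178 mm) begins 60 mm behind the grasp point.
Start: joints at [66.406, 18.312, 89.639, -0, 72.044, -1.146], TCP at [219.569, 531.444, 213.976] pointing down, gripper open.
Joint ranges: [-177.97, 177.97], [-48.28, 115.42], [12.27, 149.76], [-77.06, 257.06], [2.81, 150.46], [-146.56, 146.56]. Speed limits (degrees/s): [147.25, 147.25, 180, 180, 180, 180].

### API

Orientations are given as [roll, pitch, yaw] about the fixed x, y, z axes, in that order (R = Rz(yaw) Ry(pitch) Rx(roll)).
In Python, from workcell import env gives the robot as it stands.
- The arm moves only by the shell command python3 -m jog 'ROWS' [FORCE]. ROWS is JSON, a list of rows, each an object of numbers: "dx", "dy", "dz": the shift along the world's x, y, z in m; "wx", "wy", "wz": the turn, a rotation vector about the world's x, y, z in rad; "grip": the gripper's target within -1 to 1 (shut at 1, half-way at 0, fully open at -1). In form: [{"dx": .., "dy": .., "dz": .., "wx": .., "wy": .., "wz": .., "grip": ..}, ...]. A call has 1 to 10 rows; each row shifts and turns the commanded pose from where the row before left it; what a row does not reach is not made up. A row lasts 1/10 s, in which the tool goes at most 50 mm and 8.59 degrees, less where a joint would pass 70% of its speed; a pose out of reach is approached as far as the arm can. A call with a gripper value outside its range is refused whole. The fingers move at their own pace and stop on an object; FORCE is the grip in N (left out, the last holds). Time passes only in rows, so rows that do not move let the fingers close. It gives the time, the measured TCP pose, the force and the opening at its end, in the units of the state.
- env.state(): the state, without advancing time (a new reading comes with each control period).
- env.grab_frame(name): name is "scene" or "top" or "wrist"; returns the picture (400x640x3 uint8, red, green, blue); there is no depth.
- env.get_calibration(name): a dict with "fx", "fy", "cx", "cy" (pixels), "k1" (the pictures are not rectified: a ray, as slopes to the right and down, at radius r is drawn at 1 + k1 r^2 times it, then the intrinsics apply), "R" (3x3) and "t" (3): a world point X has camera coordinates R X + t. Camera axes: x right, y down, z forward; pixel columns grow to the right and rows downward; lengths in mm; the calibration is good to about 2 mm. A picture is of the moment at which its call begins: read the wrist's pose just before it. get_calibration takes no time and is no camera call; for the wrist camera it gives the pose at the moment of the call.
- env.job_done(): hands the job in, once; it reports no verdict.
The state is a dict: "time_s": time; "qpos": joint angles; "qvel": joint speeds; "effort": joint torques, N m; "ee_pos": TCP position; "ee_rot": TCP orientation; "force": force on the tool from outside, world axes, zero at the start; "torque": the same for the moment, N m; "gripper_width": finger opening in mm.
Only numpy, scipy, OpenCV 4.12 (cv2) and the standard library are available. Lean on these libraries where they do the work, as an engineer would, in place of code of your own. Each camera call takes 0.05 s, during which the arm holds its last target. There are 200 camera calls.

## Working session

There is one attempt and no reset: what is moved stays moved. The work goes in short steps, Python scripts to look and compute and a shell command to move; the robot and the scene stay as the last step left them, time stands still between calls to the robot, and variables do not carry over. Pictures are saved under pics/ and viewed, about 8 in all and at most 12, crops included, and the job is handed in when it is done.

```bash
mkdir -p pics; ls; python3 - <<'E'
from workcell import env
import cv2
for n in("scene","top"):
    cv2.imwrite(f"pics/{n}0.png",env.grab_frame(n)[:,:,::-1])
    c=env.get_calibration(n);print(n,c)
s=env.state();print(s)
E
```

```text
pics
scene {'fx': 520.706231460331, 'fy': 520.706231460331, 'cx': 314.3202666284487, 'cy': 190.02511795866687, 'k1': -0.16631117596198958, 'R': array([[ 0.5067883 , -0.86200148, -0.01091191],
       [-0.52152471, -0.29648715, -0.80006709],
       [ 0.68642377,  0.41115547, -0.59981129]]), 't': array([-287.71981946,  401.67939856, 1074.97376312])}
top {'fx': 399.72149863304173, 'fy': 399.72149863304173, 'cx': 322.49229978699486, 'cy': 198.85789753547382, 'k1': 0.0011655177552685957, 'R': array([[-9.81126420e-02, -9.95175293e-01, -2.15681456e-04],
       [-9.69904078e-01,  9.56697221e-02, -2.23904855e-01],
       [ 2.22845214e-01, -2.17587066e-02, -9.74610984e-01]]), 't': array([  33.12067091,  613.13251117, 1314.47665511])}
{'time_s': 0.1, 'qpos': array([ 6.64040709e+01,  1.83497870e+01,  8.96983914e+01,  2.59768929e-04,
        7.20436530e+01, -1.14594760e+00]), 'qvel': array([ 0.06714031, -0.15146879, -0.09403419,  0.10291598, -0.12996097,
       -0.02697802]), 'effort': array([ 4.13636199e-04, -4.13336599e+01, -2.32510078e+01,  7.30599090e-02,
        4.21839289e-02, -4.11038866e-05]), 'ee_pos': array([219.4015174 , 531.02072931, 213.19315802]), 'ee_rot': array([-1.79908192e+02, -2.08349330e-03,  1.57549937e+02]), 'force': array([-0.57267308, -0.32160505,  0.02281879]), 'torque': array([-0.00749257, -0.03376151,  0.01394047]), 'gripper_width': 91.29238394566009}
```

View pics/scene0.png

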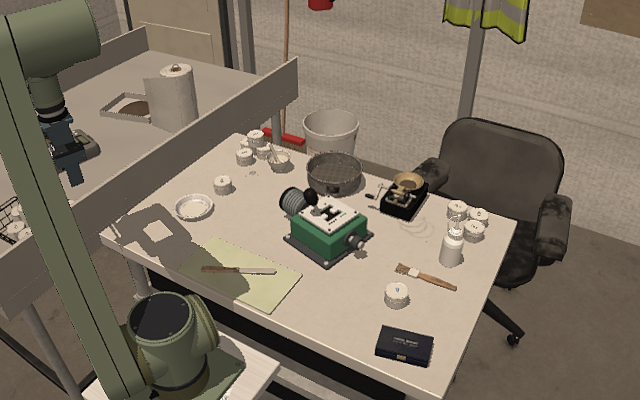

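View pics/top0.png

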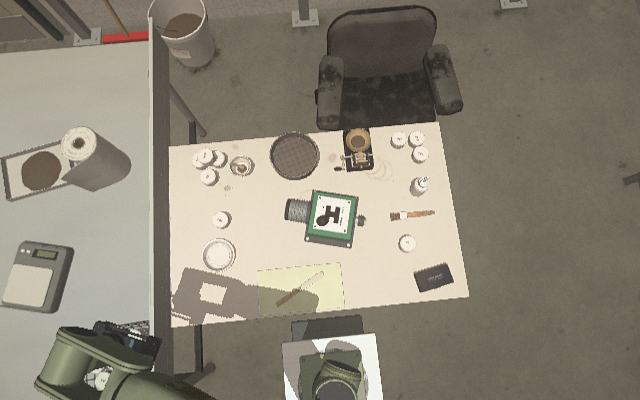

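The top view shows the drive at about (332,215), with the motor to the left and a black knob at about (323,222). In the scene view the drive is at about (330,225) and the knob at about (311,198). I'll enlarge both crops next.

```bash
cat >h.py <<'E'
import numpy as np,cv2
from workcell import env
def ray(c,uv):
    p=(np.array(uv,float)-[c['cx'],c['cy']])/[c['fx'],c['fy']]
    q=p.copy()
    for _ in range(20): q=p/(1+c['k1']*(q@q))
    R=np.array(c['R']);o=-R.T@c['t'];d=R.T@np.array([*q,1]);return o,d/np.linalg.norm(d)
def plane(c,uv,z):
    o,d=ray(c,uv);return o+d*(z-o[2])/d[2]
def tri(cs,uvs):
    A=0;b=0
    for c,uv in zip(cs,uvs):
        o,d=ray(c,uv);P=np.eye(3)-np.outer(d,d);A=A+P;b=b+P@o
    return np.linalg.solve(A,b)
def proj(c,X):
    X=np.array(c['R'])@X+c['t'];q=X[:2]/X[2];q=q*(1+c['k1']*(q@q));return q*[c['fx'],c['fy']]+[c['cx'],c['cy']]
E
python3 - <<'E'
from h import *
a=cv2.imread("pics/top0.png")[180:255,280:370];b=cv2.imread("pics/scene0.png")[175:275,270:380]
a=cv2.resize(a,(480,400),interpolation=cv2.INTER_CUBIC);a=cv2.resize(cv2.imread("pics/top0.png")[180:255,280:370],None,fx=4.4,fy=4.4,interpolation=2)
b=cv2.resize(b,None,fx=3.6,fy=3.6,interpolation=2)
h=max(len(a),len(b));f=lambda i:cv2.copyMakeBorder(i,0,h-len(i),0,0,0)
o=np.hstack([f(a),f(b)]);print(o.shape);cv2.imwrite("pics/crop1.png",o)
# green top-level outline
im=cv2.imread("pics/top0.png");hsv=cv2.cvtColor(im,cv2.COLOR_BGR2HSV)
m=cv2.inRange(hsv,(65,90,30),(95,255,255));m[:170]=0;m[260:]=0
cs,_=cv2.findContours(m,cv2.RETR_EXTERNAL,2);k=max(cs,key=cv2.contourArea);print(cv2.minAreaRect(k),cv2.boxPoints(cv2.minAreaRect(k)))
# gate plate: bright inside
hull=np.zeros_like(m);cv2.drawContours(hull,[cv2.convexHull(k)],-1,255,-1)
w=cv2.inRange(hsv,(0,0,170),(180,60,255))&cv2.erode(hull,np.ones((3,3)))
n,l,st,_=cv2.connectedComponentsWithStats(w);i=1+np.argmax(st[1:,4]);pts=np.argwhere(l==i)[:,::-1].astype(np.float32)
r=cv2.minAreaRect(pts);bp=cv2.boxPoints(r);print(r,bp)
c=env.get_calibration("top")
print([plane(c,p,90).round(1) for p in bp]); print(plane(c,r[0],90))
E
```

```text
(360, 792, 3)Traceback (most recent call last):
  File "<stdin>", line 10, in <module>
ValueError: max() iterable argument is empty
```

View pics/crop1.png

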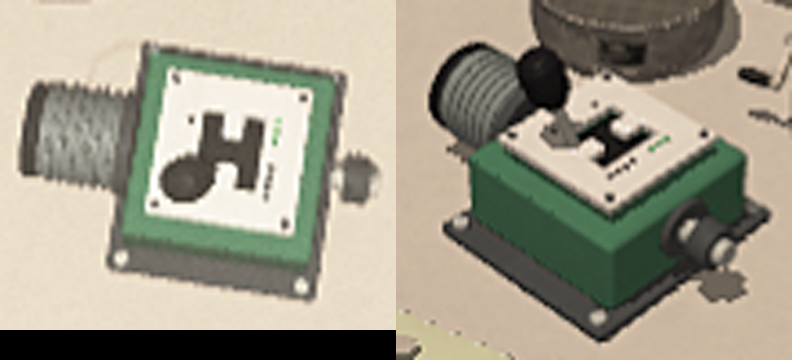

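The left crop shows the gate plate with corners at about (170,65), (313,84), (298,236) and (147,212). The knob is at (184,180), over second (left back). In the right crop the knob is at (544,77).

```bash
python3 - <<'E'
from h import *
c=env.get_calibration("top");s=env.get_calibration("scene")
f=lambda p:np.array(p)/4.4-.5+[280,180]
g=lambda p:(np.array(p)-[396,0])/3.6-.5+[270,175]
P=[plane(c,f(p),90) for p in [(170,65),(313,84),(298,236),(147,212)]]
print(np.round(P,1)); C=np.mean(P,0);print("center",C)
d=(P[0]+P[1]-P[2]-P[3]);print("yaw fwd",np.degrees(np.arctan2(d[1],d[0])));d2=P[0]+P[3]-P[1]-P[2];print("yaw left-90",np.degrees(np.arctan2(d2[1],d2[0]))-90)
# scene plate corners: left(497,133), back?(607,75), right(718,140), front(610,215)
S=[plane(s,g(p),90) for p in [(497,133),(607,72),(718,137),(610,214)]];print(np.round(S,1),np.mean(S,0))
k=tri([c,s],[f((184,180)),g((544,77))]);print("knob",k)
# H centre by dark
Hc=[plane(c,f(p),90) for p in [(234,151)]];print(Hc)
for yaw in [-12,-9,-6]:
    a=np.radians(yaw);R=np.array([[np.cos(a),-np.sin(a)],[np.sin(a),np.cos(a)]]);print(yaw,R.T@(k-C)[:2])
E
```

```text
[[ 626.2  -13.5   90. ]
 [ 600.3 -122.4   90. ]
 [ 483.6  -97.5   90. ]
 [ 513.2   15.    90. ]]
center [555.80395543 -54.60716743  90.        ]
yaw fwd -13.06718659229618
yaw left-90 -14.0890915943136
[[ 512.9   18.2   90. ]
 [ 617.6  -16.    90. ]
 [ 589.2 -125.3   90. ]
 [ 476.   -97.7   90. ]] [548.89605527 -55.23114569  90.        ]
knob [525.55847943 -15.07094552 146.08239564]
[array([553.71619217, -55.94368637,  90.        ])]
-12 [-37.80458253  32.38387255]
-9 [-36.05793173  34.31803055]
-6 [-34.21244864  36.15812522]
```

```bash
python3 -m jog '[{"dz":0.04,"grip":1},{"dz":0.04,"grip":1},{"dx":0.02,"dy":-0.045,"wz":0.05,"grip":1},{"dx":0.02,"dy":-0.045,"wz":0.05,"grip":1},{"dx":0.02,"dy":-0.045,"wz":0.057,"grip":1},{"dx":0.02,"dy":-0.045,"grip":1},{"dx":0.02,"dy":-0.045,"grip":1},{"dx":0.02,"dy":-0.045,"grip":1},{"dx":0.02,"dy":-0.045,"grip":1},{"dx":0.02,"dy":-0.045,"grip":1}]' 10
python3 -m jog '[{"dx":0.02,"dy":-0.045,"grip":1},{"dx":0.02,"dy":-0.045,"grip":1},{"dx":0.02,"dy":-0.045,"grip":1},{"dx":0.02,"dy":-0.035,"grip":1},{"grip":1},{"grip":1},{"grip":1}]'
python3 - <<'E'
from h import *
s=env.state();print(s['time_s'],s['ee_pos'],s['ee_rot'],s['force'],s['gripper_width'])
c=env.get_calibration("wrist");print(c)
im=env.grab_frame("wrist")[:,:,::-1].copy();cv2.imwrite("pics/w1.png",im)
E
```

```text
0.1 [219.4015174  531.02072931 213.19315802] [-1.79908192e+02 -2.08349330e-03  1.57549937e+02] [-0.57267308 -0.32160505  0.02281879] 91.29238394566009
{'fx': 316.60229329597564, 'fy': 316.60229329597564, 'cx': 314.64381856611107, 'cy': 200.56921399051106, 'k1': -0.012782840384654326, 'R': array([[ 0.38142483,  0.92439927, -0.00104434],
       [ 0.89724004, -0.3699461 ,  0.24103981],
       [ 0.22243068, -0.09287559, -0.97051467]]), 't': array([-574.46376386,  -26.09873992,  389.56406147])}invalid input
invalid input
```

View pics/w1.png

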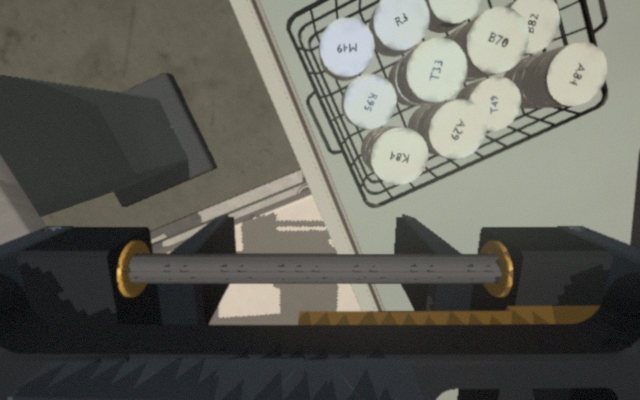

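The wrist view looks back toward the base and is over the side bench. Both calls were refused, so nothing moved. I'll resend with every key in each row.

```bash
python3 -m jog '[{"dx":0,"dy":0,"dz":0.04,"wx":0,"wy":0,"wz":0,"grip":1},{"dx":0,"dy":0,"dz":0.04,"wx":0,"wy":0,"wz":0,"grip":1},{"dx":0.028,"dy":-0.04,"dz":0,"wx":0,"wy":0,"wz":0.05,"grip":1},{"dx":0.028,"dy":-0.04,"dz":0,"wx":0,"wy":0,"wz":0.05,"grip":1},{"dx":0.028,"dy":-0.04,"dz":0,"wx":0,"wy":0,"wz":0.057,"grip":1},{"dx":0.028,"dy":-0.04,"dz":0,"wx":0,"wy":0,"wz":0,"grip":1},{"dx":0.028,"dy":-0.04,"dz":0,"wx":0,"wy":0,"wz":0,"grip":1},{"dx":0.028,"dy":-0.04,"dz":0,"wx":0,"wy":0,"wz":0,"grip":1},{"dx":0.028,"dy":-0.04,"dz":0,"wx":0,"wy":0,"wz":0,"grip":1},{"dx":0.028,"dy":-0.04,"dz":0,"wx":0,"wy":0,"wz":0,"grip":1}]' 10
```

```text
time_s: 1.15
ee_pos: [444.2, 209.6, 293.9]
ee_rot: [180.0, -0.0, 166.6]
force: [0.1, 1.0, -0.1]
gripper_width: 14.3
```

```bash
python3 -m jog '[{"dx":0.025,"dy":-0.036,"dz":0,"wx":0,"wy":0,"wz":0,"grip":1},{"dx":0.025,"dy":-0.036,"dz":0,"wx":0,"wy":0,"wz":0,"grip":1},{"dx":0.025,"dy":-0.036,"dz":0,"wx":0,"wy":0,"wz":0,"grip":1},{"dx":0.025,"dy":-0.036,"dz":0,"wx":0,"wy":0,"wz":0,"grip":1},{"dx":0.025,"dy":-0.036,"dz":0,"wx":0,"wy":0,"wz":0,"grip":1},{"dx":0.025,"dy":-0.036,"dz":0,"wx":0,"wy":0,"wz":0,"grip":1},{"dx":0.025,"dy":-0.036,"dz":0,"wx":0,"wy":0,"wz":0,"grip":1},{"dx":0,"dy":0,"dz":0,"wx":0,"wy":0,"wz":0,"grip":1},{"dx":0,"dy":0,"dz":0,"wx":0,"wy":0,"wz":0,"grip":1}]'
python3 - <<'E'
from h import *
c=env.get_calibration("wrist")
im=env.grab_frame("wrist")[:,:,::-1].copy();cv2.imwrite("pics/w2.png",im)
np.savez("w2.npz",**c)
print(-c['R'].T@c['t'],c['R'])
print(proj(c,np.array([553.5,-55,90])),proj(c,np.array([521,-16,150])))
E
```

```text
time_s: 2.05
ee_pos: [618.5, -41.2, 292.9]
ee_rot: [180.0, -0.1, 166.5]
force: [-0.5, 0.7, 1.0]
gripper_width: 0.7
[551.97341725 -25.0313512  463.64947869] [[ 0.23390286  0.97225945  0.00100943]
 [ 0.94400783 -0.22735441  0.23907987]
 [ 0.23267716 -0.05496855 -0.97099938]]
[289.35786536 130.25702939] [315.94226449  87.40348752]
```

View pics/w2.png

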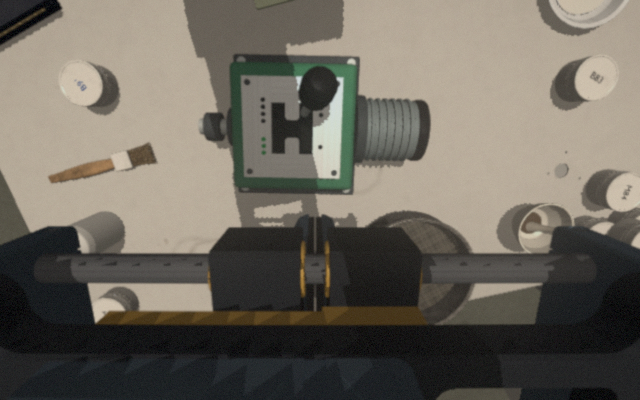

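The wrist view has the gate plate centred at about (291,127) and squared with the tool, so the yaw is right. The knob is at (318,88) and the H at (272–313, 103–153). That puts the gate centre at about (551.5,-54). Next I go behind the knob.

```bash
python3 -m jog '[{"dx":-0.040,"dy":0.010,"dz":0,"wx":0,"wy":0,"wz":0,"grip":1},{"dx":-0.040,"dy":0.010,"dz":0,"wx":0,"wy":0,"wz":0,"grip":1},{"dx":-0.041,"dy":0.010,"dz":0,"wx":0,"wy":0,"wz":0,"grip":1},{"dx":-0.041,"dy":0.010,"dz":0,"wx":0,"wy":0,"wz":0,"grip":1},{"dx":0,"dy":0,"dz":-0.04,"wx":0,"wy":0,"wz":0,"grip":1},{"dx":0,"dy":0,"dz":-0.04,"wx":0,"wy":0,"wz":0,"grip":1},{"dx":0,"dy":0,"dz":-0.04,"wx":0,"wy":0,"wz":0,"grip":1},{"dx":0,"dy":0,"dz":-0.031,"wx":0,"wy":0,"wz":0,"grip":1},{"dx":0,"dy":0,"dz":0,"wx":0,"wy":0,"wz":0,"grip":1},{"dx":0,"dy":0,"dz":0,"wx":0,"wy":0,"wz":0,"grip":1}]'
python3 - <<'E'
from h import *
print(env.state()['force'])
cv2.imwrite("pics/s2.png",cv2.resize(env.grab_frame("scene")[130:270,240:400,::-1],None,fx=4,fy=4,interpolation=2))
E
```

```text
time_s: 3.1
ee_pos: [456.5, 0.2, 143.9]
ee_rot: [180.0, 0.0, 166.6]
force: [-0.4, 0.2, 0.1]
gripper_width: 0.3
[-0.40038075  0.21714869  0.11101447]
```

View pics/s2.png

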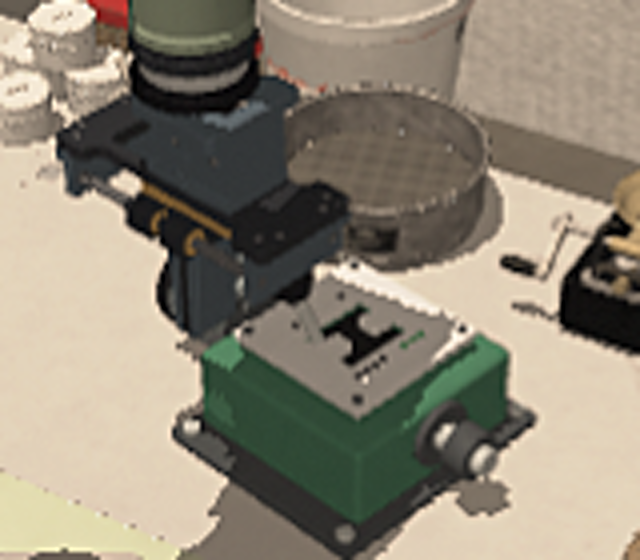

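The scene view shows the closed fingers standing behind the knob, clear of the plate. I'll push forward in small steps.

```bash
python3 -m jog '[{"dx":0.0097,"dy":-0.0023,"dz":0,"wx":0,"wy":0,"wz":0,"grip":1},{"dx":0.0097,"dy":-0.0023,"dz":0,"wx":0,"wy":0,"wz":0,"grip":1},{"dx":0.004,"dy":-0.001,"dz":0,"wx":0,"wy":0,"wz":0,"grip":1},{"dx":0,"dy":0,"dz":0,"wx":0,"wy":0,"wz":0,"grip":1}]'
python3 -m jog '[{"dx":0.004,"dy":-0.001,"dz":0,"wx":0,"wy":0,"wz":0,"grip":1},{"dx":0,"dy":0,"dz":0,"wx":0,"wy":0,"wz":0,"grip":1}]'
python3 -m jog '[{"dx":0.004,"dy":-0.001,"dz":0,"wx":0,"wy":0,"wz":0,"grip":1},{"dx":0,"dy":0,"dz":0,"wx":0,"wy":0,"wz":0,"grip":1}]'
python3 -m jog '[{"dx":0.004,"dy":-0.001,"dz":0,"wx":0,"wy":0,"wz":0,"grip":1},{"dx":0,"dy":0,"dz":0,"wx":0,"wy":0,"wz":0,"grip":1}]'
```

```text
time_s: 3.55
ee_pos: [481.2, -6.4, 143.3]
ee_rot: [180.0, 0.1, 166.5]
force: [0.1, 0.0, -0.3]
gripper_width: 0.4
time_s: 3.75
ee_pos: [484.4, -7.3, 143.0]
ee_rot: [180.0, 0.0, 166.5]
force: [-0.3, -0.2, 0.1]
gripper_width: 0.7
time_s: 3.95
ee_pos: [488.1, -8.2, 142.9]
ee_rot: [180.0, -0.0, 166.5]
force: [-0.4, 0.2, 0.5]
gripper_width: 0.5
time_s: 4.15
ee_pos: [491.5, -9.0, 142.9]
ee_rot: [180.0, -0.1, 166.5]
force: [-2.9, 1.1, 1.1]
gripper_width: 0.4
```

Contact is at x ≈ 491 with about 3 N. Next is about 42 mm of push, done in two parts.

```bash
python3 -m jog '[{"dx":0.0049,"dy":-0.0012,"dz":0,"wx":0,"wy":0,"wz":0,"grip":1},{"dx":0.0049,"dy":-0.0012,"dz":0,"wx":0,"wy":0,"wz":0,"grip":1},{"dx":0.0049,"dy":-0.0012,"dz":0,"wx":0,"wy":0,"wz":0,"grip":1},{"dx":0.0049,"dy":-0.0012,"dz":0,"wx":0,"wy":0,"wz":0,"grip":1}]'
python3 -m jog '[{"dx":0.0049,"dy":-0.0012,"dz":0,"wx":0,"wy":0,"wz":0,"grip":1},{"dx":0.0049,"dy":-0.0012,"dz":0,"wx":0,"wy":0,"wz":0,"grip":1},{"dx":0.0029,"dy":-0.0007,"dz":0,"wx":0,"wy":0,"wz":0,"grip":1},{"dx":0,"dy":0,"dz":0,"wx":0,"wy":0,"wz":0,"grip":1}]'
python3 - <<'E'
from h import *
a=env.grab_frame("scene")[130:270,240:400,::-1];b=env.grab_frame("top")[170:260,270:380,::-1]
a=cv2.resize(a,(400,350),interpolation=2);b=cv2.resize(b,(390,350),interpolation=2)
cv2.imwrite("pics/s3.png",np.hstack([a,b]))
E
```

```text
time_s: 4.55
ee_pos: [512.2, -14.0, 143.0]
ee_rot: [180.0, 0.0, 166.5]
force: [-2.6, 1.6, 2.2]
gripper_width: 0.4
time_s: 4.95
ee_pos: [525.0, -17.3, 142.9]
ee_rot: [180.0, 0.0, 166.5]
force: [-2.4, 1.8, 1.6]
gripper_width: 0.4
```

View pics/s3.png

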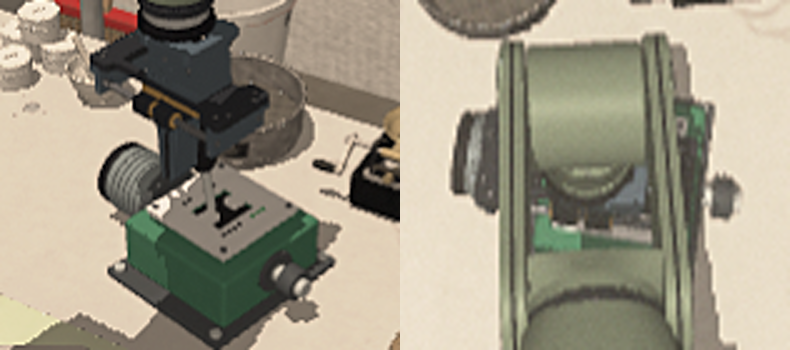

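The scene crop shows the stem in the second slot, nearly at the cross slot. I'll push 7 mm more, back off, and go round to the left side.

```bash
python3 -m jog '[{"dx":0.0034,"dy":-0.0008,"dz":0,"wx":0,"wy":0,"wz":0,"grip":1},{"dx":0.0034,"dy":-0.0008,"dz":0,"wx":0,"wy":0,"wz":0,"grip":1},{"dx":0,"dy":0,"dz":0,"wx":0,"wy":0,"wz":0,"grip":1}]'
python3 -m jog '[{"dx":-0.0088,"dy":0.0021,"dz":0,"wx":0,"wy":0,"wz":0,"grip":1},{"dx":-0.0088,"dy":0.0021,"dz":0,"wx":0,"wy":0,"wz":0,"grip":1},{"dx":0.0043,"dy":0.018,"dz":0,"wx":0,"wy":0,"wz":0,"grip":1},{"dx":0.0043,"dy":0.018,"dz":0,"wx":0,"wy":0,"wz":0,"grip":1},{"dx":0.0043,"dy":0.018,"dz":0,"wx":0,"wy":0,"wz":0,"grip":1},{"dx":0,"dy":0,"dz":0,"wx":0,"wy":0,"wz":0,"grip":1}]'
python3 - <<'E'
from h import *
im=env.grab_frame("scene");cv2.imwrite("pics/sc4.png",im[:,:,::-1])
a=im[165:245,270:380,::-1]
cv2.imwrite("pics/s4.png",cv2.resize(a,None,fx=6,fy=6,interpolation=2))
E
```

```text
time_s: 5.35
ee_pos: [531.6, -18.8, 143.0]
ee_rot: [180.0, 0.0, 166.5]
force: [-1.5, 2.7, 1.3]
gripper_width: 0.3
time_s: 5.95
ee_pos: [526.3, 41.0, 143.1]
ee_rot: [180.0, 0.0, 166.7]
force: [0.3, -0.2, 0.0]
gripper_width: 0.6
```

View pics/s4.png

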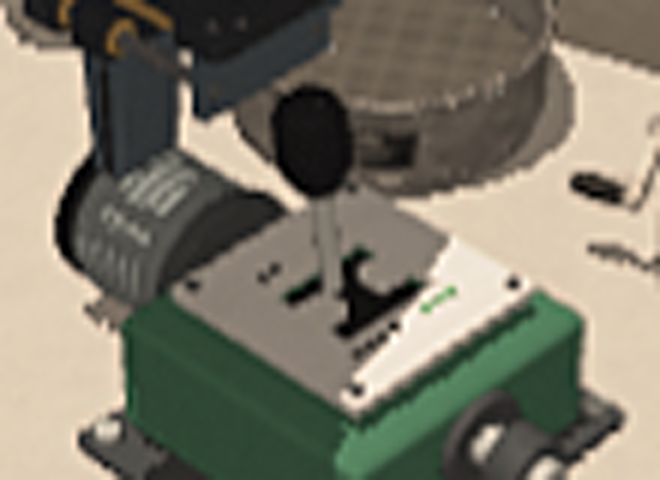

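The lever has come upright out of the second slot. The knob is at crop (313,138) and the stem enters the plate at about (333,290). I'll work out the tilt from the ray.

```bash
python3 - <<'E'
from h import *
s=env.get_calibration("scene");C=np.array([551.5,-54]);a=np.radians(-13.5);f=np.array([np.cos(a),np.sin(a)]);l=np.array([-f[1],f[0]])
g=lambda p:np.array(p)/6-.5+[270,165]
for p,z in [((313,138),157),((333,290),92)]:
    X=plane(s,g(p),z)[:2]-C;print(X@f,X@l)
for xd,yd,z in [(0,30,157),(0,16,90),(-29,16,90),(29,-16,90),(0,0,90)]:
    print(xd,yd,(proj(s,np.array([*(C+xd*f+yd*l),z]))-[270,165]+.5)*6)
E
```

```text
1.2363753610388888 25.544610686373886
-10.63643694217743 2.4953043161626325
0 30 [303.5617069  135.05369316]
0 16 [327.09797573 269.18419806]
-29 16 [281.90755068 299.5334008 ]
29 -16 [424.43794424 270.20729774]
0 0 [353.58417377 284.79916717]
```

```bash
python3 -m jog '[{"dx":0.0151,"dy":-0.0036,"dz":0,"wx":0,"wy":0,"wz":0,"grip":1},{"dx":0.0151,"dy":-0.0036,"dz":0,"wx":0,"wy":0,"wz":0,"grip":1},{"dx":0.0151,"dy":-0.0036,"dz":0.003,"wx":0,"wy":0,"wz":0,"grip":1},{"dx":-0.0024,"dy":-0.0097,"dz":0,"wx":0,"wy":0,"wz":0,"grip":1},{"dx":-0.0012,"dy":-0.0049,"dz":0,"wx":0,"wy":0,"wz":0,"grip":1},{"dx":0,"dy":0,"dz":0,"wx":0,"wy":0,"wz":0,"grip":1}]'
python3 -m jog '[{"dx":-0.0012,"dy":-0.0049,"dz":0,"wx":0,"wy":0,"wz":0,"grip":1},{"dx":-0.0012,"dy":-0.0049,"dz":0,"wx":0,"wy":0,"wz":0,"grip":1},{"dx":0,"dy":0,"dz":0,"wx":0,"wy":0,"wz":0,"grip":1}]'
python3 -m jog '[{"dx":-0.0012,"dy":-0.0049,"dz":0,"wx":0,"wy":0,"wz":0,"grip":1},{"dx":0,"dy":0,"dz":0,"wx":0,"wy":0,"wz":0,"grip":1}]'
```

```text
time_s: 6.6
ee_pos: [566.6, 12.9, 145.8]
ee_rot: [-180.0, -0.1, 166.5]
force: [-0.1, 0.6, 0.2]
gripper_width: 0.3
time_s: 6.9
ee_pos: [565.2, 4.0, 146.1]
ee_rot: [180.0, -0.0, 166.5]
force: [0.8, -0.2, -0.2]
gripper_width: 0.1
time_s: 7.1
ee_pos: [564.6, -0.3, 146.4]
ee_rot: [179.9, 0.0, 166.5]
force: [-0.1, 2.5, 1.8]
gripper_width: 0.1
```

Contact is at y_d ≈ 55 mm. I'll push right about 58 mm, watching the force.

```bash
python3 -m jog '[{"dx":-0.0012,"dy":-0.0049,"dz":0,"wx":0,"wy":0,"wz":0,"grip":1},{"dx":-0.0012,"dy":-0.0049,"dz":0,"wx":0,"wy":0,"wz":0,"grip":1},{"dx":0,"dy":0,"dz":0,"wx":0,"wy":0,"wz":0,"grip":1}]'
python3 -m jog '[{"dx":-0.0012,"dy":-0.0049,"dz":0,"wx":0,"wy":0,"wz":0,"grip":1},{"dx":-0.0012,"dy":-0.0049,"dz":0,"wx":0,"wy":0,"wz":0,"grip":1},{"dx":-0.0012,"dy":-0.0049,"dz":0,"wx":0,"wy":0,"wz":0,"grip":1},{"dx":0,"dy":0,"dz":0,"wx":0,"wy":0,"wz":0,"grip":1}]'
python3 -m jog '[{"dx":-0.0012,"dy":-0.0049,"dz":0,"wx":0,"wy":0,"wz":0,"grip":1},{"dx":-0.0012,"dy":-0.0049,"dz":0,"wx":0,"wy":0,"wz":0,"grip":1},{"dx":-0.0012,"dy":-0.0049,"dz":0,"wx":0,"wy":0,"wz":0,"grip":1},{"dx":0,"dy":0,"dz":0,"wx":0,"wy":0,"wz":0,"grip":1}]'
```

```text
time_s: 7.4
ee_pos: [562.1, -11.0, 146.1]
ee_rot: [-180.0, 0.0, 166.5]
force: [1.3, 2.1, 2.4]
gripper_width: 0.4
time_s: 7.8
ee_pos: [558.2, -25.9, 145.9]
ee_rot: [-180.0, -0.0, 166.5]
force: [0.1, 1.8, 1.9]
gripper_width: -0.1
time_s: 8.2
ee_pos: [554.5, -40.6, 145.9]
ee_rot: [-180.0, -0.0, 166.5]
force: [0.4, 1.6, 2.1]
gripper_width: 0.3
```

```bash
python3 -m jog '[{"dx":-0.0012,"dy":-0.0049,"dz":0,"wx":0,"wy":0,"wz":0,"grip":1},{"dx":-0.0012,"dy":-0.0049,"dz":0,"wx":0,"wy":0,"wz":0,"grip":1},{"dx":-0.0005,"dy":-0.002,"dz":0,"wx":0,"wy":0,"wz":0,"grip":1},{"dx":0,"dy":0,"dz":0,"wx":0,"wy":0,"wz":0,"grip":1}]'
python3 -m jog '[{"dx":-0.0005,"dy":-0.002,"dz":0,"wx":0,"wy":0,"wz":0,"grip":1},{"dx":0,"dy":0,"dz":0,"wx":0,"wy":0,"wz":0,"grip":1}]'
python3 -m jog '[{"dx":-0.0005,"dy":-0.002,"dz":0,"wx":0,"wy":0,"wz":0,"grip":1},{"dx":0,"dy":0,"dz":0,"wx":0,"wy":0,"wz":0,"grip":1}]'
python3 - <<'E'
from h import *
im=env.grab_frame("scene");a=im[165:245,270:380,::-1]
cv2.imwrite("pics/s5.png",cv2.resize(a,None,fx=6,fy=6,interpolation=2))
E
```

```text
time_s: 8.6
ee_pos: [551.6, -52.0, 145.7]
ee_rot: [-180.0, -0.0, 166.5]
force: [-0.8, 2.1, 0.4]
gripper_width: 0.6
time_s: 8.8
ee_pos: [551.2, -53.6, 145.6]
ee_rot: [-180.0, -0.0, 166.5]
force: [0.7, 2.7, -1.0]
gripper_width: 0.7
time_s: 9.0
ee_pos: [550.7, -55.6, 145.7]
ee_rot: [-180.0, -0.0, 166.5]
force: [-0.8, 2.5, -1.3]
gripper_width: 0.6
```

View pics/s5.png

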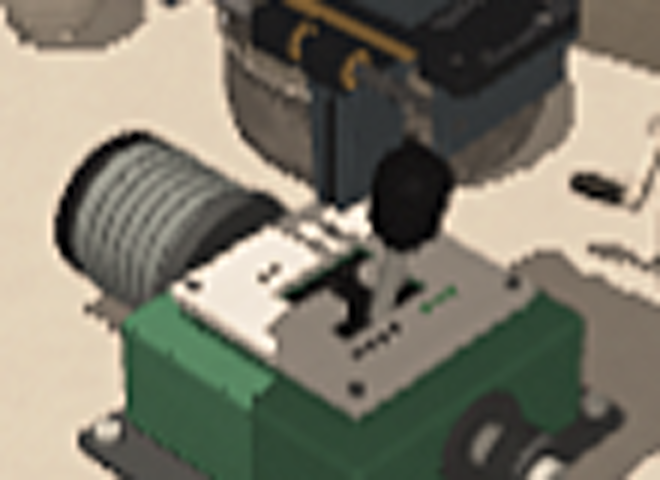

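The scene crop shows the knob at about (412,195), with the stem standing in the cross slot at the right, by the third and fourth slots. I'll back off and go round behind the knob.

```bash
python3 -m jog '[{"dx":0.0033,"dy":0.0136,"dz":0,"wx":0,"wy":0,"wz":0,"grip":1},{"dx":-0.0194,"dy":0.0047,"dz":0,"wx":0,"wy":0,"wz":0,"grip":1},{"dx":-0.0194,"dy":0.0047,"dz":0,"wx":0,"wy":0,"wz":0,"grip":1},{"dx":-0.0194,"dy":0.0047,"dz":0,"wx":0,"wy":0,"wz":0,"grip":1},{"dx":0,"dy":0,"dz":0,"wx":0,"wy":0,"wz":0,"grip":1},{"dx":-0.0049,"dy":-0.0204,"dz":0,"wx":0,"wy":0,"wz":0,"grip":1},{"dx":-0.0049,"dy":-0.0204,"dz":0,"wx":0,"wy":0,"wz":0,"grip":1},{"dx":0.0097,"dy":-0.0023,"dz":-0.003,"wx":0,"wy":0,"wz":0,"grip":1},{"dx":0.0097,"dy":-0.0023,"dz":0,"wx":0,"wy":0,"wz":0,"grip":1},{"dx":0,"dy":0,"dz":0,"wx":0,"wy":0,"wz":0,"grip":1}]'
python3 -m jog '[{"dx":0.0049,"dy":-0.0012,"dz":0,"wx":0,"wy":0,"wz":0,"grip":1},{"dx":0.0049,"dy":-0.0012,"dz":0,"wx":0,"wy":0,"wz":0,"grip":1},{"dx":0,"dy":0,"dz":0,"wx":0,"wy":0,"wz":0,"grip":1}]'
python3 -m jog '[{"dx":0.0049,"dy":-0.0012,"dz":0,"wx":0,"wy":0,"wz":0,"grip":1},{"dx":0.0049,"dy":-0.0012,"dz":0,"wx":0,"wy":0,"wz":0,"grip":1},{"dx":0,"dy":0,"dz":0,"wx":0,"wy":0,"wz":0,"grip":1}]'
```

```text
time_s: 10.05
ee_pos: [508.2, -73.2, 143.0]
ee_rot: [180.0, 0.1, 166.6]
force: [-0.8, 0.2, -0.7]
gripper_width: 0.3
time_s: 10.35
ee_pos: [515.8, -75.3, 142.8]
ee_rot: [180.0, -0.0, 166.6]
force: [-0.2, 0.8, -0.8]
gripper_width: 0.4
time_s: 10.65
ee_pos: [525.7, -78.1, 143.1]
ee_rot: [180.0, 0.0, 166.5]
force: [-1.8, -0.0, 1.3]
gripper_width: 0.7
```

```bash
python3 -m jog '[{"dx":0.0049,"dy":-0.0012,"dz":0,"wx":0,"wy":0,"wz":0,"grip":1},{"dx":0.0049,"dy":-0.0012,"dz":0,"wx":0,"wy":0,"wz":0,"grip":1},{"dx":0,"dy":0,"dz":0,"wx":0,"wy":0,"wz":0,"grip":1}]'
python3 -m jog '[{"dx":0.0049,"dy":-0.0012,"dz":0,"wx":0,"wy":0,"wz":0,"grip":1},{"dx":0.0049,"dy":-0.0012,"dz":0,"wx":0,"wy":0,"wz":0,"grip":1},{"dx":0,"dy":0,"dz":0,"wx":0,"wy":0,"wz":0,"grip":1}]'
python3 -m jog '[{"dx":0.0039,"dy":-0.0009,"dz":0,"wx":0,"wy":0,"wz":0,"grip":1},{"dx":0.0039,"dy":-0.0009,"dz":0,"wx":0,"wy":0,"wz":0,"grip":1},{"dx":0,"dy":0,"dz":0,"wx":0,"wy":0,"wz":0,"grip":1}]'
```

```text
time_s: 10.95
ee_pos: [535.8, -80.7, 142.9]
ee_rot: [180.0, 0.0, 166.5]
force: [-2.4, 1.2, 0.8]
gripper_width: 0.3
time_s: 11.25
ee_pos: [545.4, -83.0, 142.5]
ee_rot: [180.0, -0.0, 166.5]
force: [-1.9, 0.4, -0.6]
gripper_width: 0.4
time_s: 11.55
ee_pos: [553.3, -84.8, 142.8]
ee_rot: [180.0, 0.0, 166.5]
force: [-2.1, 0.6, -0.8]
gripper_width: 0.6
```

```bash
python3 -m jog '[{"dx":0.0029,"dy":-0.0007,"dz":0,"wx":0,"wy":0,"wz":0,"grip":1},{"dx":0.0029,"dy":-0.0007,"dz":0,"wx":0,"wy":0,"wz":0,"grip":1},{"dx":0,"dy":0,"dz":0,"wx":0,"wy":0,"wz":0,"grip":1}]'
python3 -m jog '[{"dx":0.0019,"dy":-0.0005,"dz":0,"wx":0,"wy":0,"wz":0,"grip":1},{"dx":0,"dy":0,"dz":0,"wx":0,"wy":0,"wz":0,"grip":1}]'
python3 -m jog '[{"dx":0.0015,"dy":-0.0004,"dz":0,"wx":0,"wy":0,"wz":0,"grip":1},{"dx":0,"dy":0,"dz":0,"wx":0,"wy":0,"wz":0,"grip":1}]'
```

```text
time_s: 11.85
ee_pos: [557.1, -85.7, 142.4]
ee_rot: [180.0, -0.2, 166.5]
force: [-5.9, 1.8, -0.6]
gripper_width: 0.2
time_s: 12.05
ee_pos: [558.1, -86.0, 142.2]
ee_rot: [180.0, -0.3, 166.5]
force: [-6.8, 1.8, -1.3]
gripper_width: 0.4
time_s: 12.25
ee_pos: [559.0, -86.2, 142.0]
ee_rot: [180.0, -0.4, 166.6]
force: [-7.8, 2.4, -0.3]
gripper_width: 0.2
```

```bash
python3 -m jog '[{"dx":0.0029,"dy":-0.0007,"dz":0,"wx":0,"wy":0,"wz":0,"grip":1},{"dx":0,"dy":0,"dz":0,"wx":0,"wy":0,"wz":0,"grip":1}]'
python3 -m jog '[{"dx":0.0029,"dy":-0.0007,"dz":0,"wx":0,"wy":0,"wz":0,"grip":1},{"dx":0,"dy":0,"dz":0,"wx":0,"wy":0,"wz":0,"grip":1}]'
python3 - <<'E'
from h import *
im=env.grab_frame("scene");a=im[165:245,270:380,::-1]
cv2.imwrite("pics/s6.png",cv2.resize(a,None,fx=6,fy=6,interpolation=2))
E
```

```text
time_s: 12.45
ee_pos: [560.8, -86.7, 141.6]
ee_rot: [-180.0, -0.6, 166.6]
force: [-9.9, 3.0, 0.4]
gripper_width: 0.5
time_s: 12.65
ee_pos: [562.5, -87.1, 141.3]
ee_rot: [-180.0, -0.8, 166.6]
force: [-12.4, 3.6, 0.3]
gripper_width: 0.3
```

View pics/s6.png

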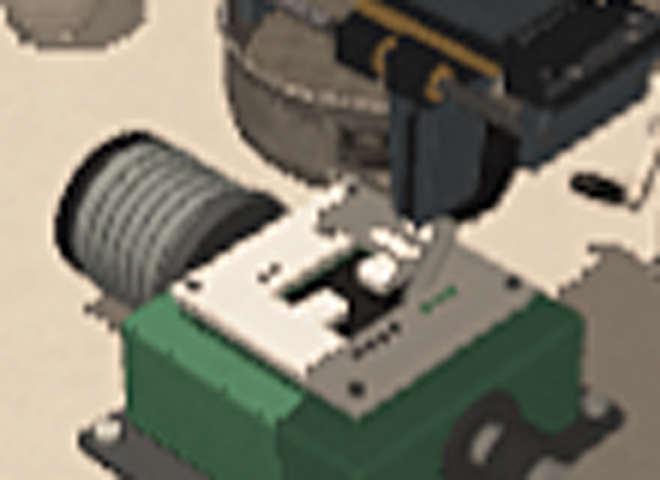

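The scene crop shows the stem leaning forward at the front of the third slot. The force has climbed to 13 N as if against a stop. I'll retreat, rise, and check from above with the wrist camera.

```bash
python3 -m jog '[{"dx":-0.0162,"dy":0.0039,"dz":0,"wx":0,"wy":0,"wz":0,"grip":1},{"dx":-0.0162,"dy":0.0039,"dz":0,"wx":0,"wy":0,"wz":0,"grip":1},{"dx":-0.0162,"dy":0.0039,"dz":0,"wx":0,"wy":0,"wz":0,"grip":1},{"dx":0,"dy":0,"dz":0.04,"wx":0,"wy":0,"wz":0,"grip":1},{"dx":0,"dy":0,"dz":0.04,"wx":0,"wy":0,"wz":0,"grip":1},{"dx":0,"dy":0,"dz":0.04,"wx":0,"wy":0,"wz":0,"grip":1},{"dx":0,"dy":0,"dz":0.03,"wx":0,"wy":0,"wz":0,"grip":1},{"dx":0.034,"dy":0.012,"dz":0,"wx":0,"wy":0,"wz":0,"grip":1},{"dx":0.034,"dy":0.012,"dz":0,"wx":0,"wy":0,"wz":0,"grip":1},{"dx":0.034,"dy":0.012,"dz":0,"wx":0,"wy":0,"wz":0,"grip":1}]'
python3 -m jog '[{"dx":0,"dy":0,"dz":0,"wx":0,"wy":0,"wz":0,"grip":1},{"dx":0,"dy":0,"dz":0,"wx":0,"wy":0,"wz":0,"grip":1}]'
python3 - <<'E'
from h import *
c=env.get_calibration("wrist");im=env.grab_frame("wrist")[:,:,::-1];s=env.get_calibration("scene")
C=np.array([551.5,-54]);a=np.radians(-13.5);f=np.array([np.cos(a),np.sin(a)]);l=np.array([-f[1],f[0]])
for th in (0.2,.255,.3):
    k=150*np.array([np.sin(th),-np.sin(.2)*np.cos(th),np.cos(.2)*np.cos(th)]);X=np.array([*(C+k[0]*f+k[1]*l),10+k[2]])
    print(th,proj(c,X),(proj(s,X)-[270,165]+.5)*6)
print(proj(c,np.array([*C,90])))
cv2.imwrite("pics/w3.png",im)
S=env.grab_frame("scene")[165:245,270:380,::-1];b=cv2.resize(im[50:230,200:400],(440,396),interpolation=2);S=cv2.resize(S,(360,262),interpolation=2)
S=cv2.copyMakeBorder(S,0,396-262,0,0,0);cv2.imwrite("pics/fin.png",np.hstack([b,S]))
E
```

```text
time_s: 13.7
ee_pos: [623.8, -40.6, 294.7]
ee_rot: [180.0, 0.4, 166.5]
force: [0.3, -0.3, -0.6]
gripper_width: 0.2
time_s: 13.9
ee_pos: [622.2, -40.7, 292.9]
ee_rot: [-180.0, 0.1, 166.6]
force: [-0.5, 0.8, -0.4]
gripper_width: 0.7
0.2 [254.04851347 156.53505316] [451.54230473 166.48592393]
0.255 [255.12441197 164.52162186] [463.10043203 161.29385491]
0.3 [256.10585205 170.78471029] [472.21835437 157.69544154]
[288.70359165 124.50501112]
```

View pics/fin.png

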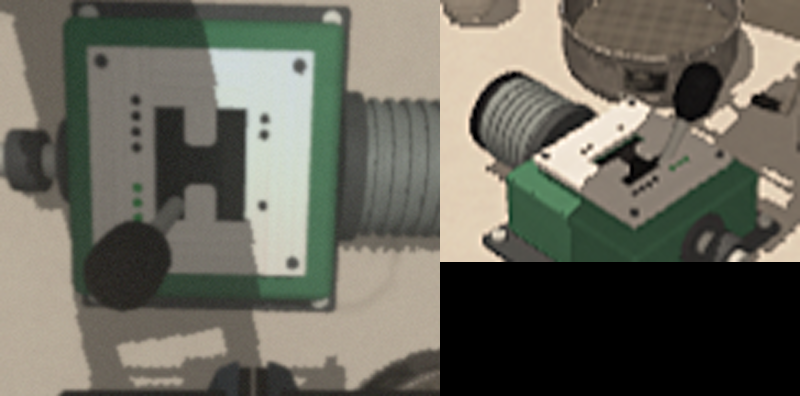

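The wrist view puts the knob at (257.5,170.5). The prediction for a tilt of 0.30 is (256,171), and for 0.255 it is (255,164.5). The scene view gives a column of about 473 against 472 predicted for 0.30. So the lever is home and the arm is clear.

```bash
python3 -c "
from workcell import env
print(env.state()['force'],env.job_done())"
```

```text
the job is handed in; nothing more can be done
[-0.09982822  0.06003604 -0.45491364] None
```

The lever is in third and the job is handed in, at about 14 s of the 51 s allowed. No verdict is reported. With the fingers shut, I pushed the knob forward out of second, then right along the cross slot, then forward into third. I let go and went round the knob between pushes. The pushes took about 2–3 N, and about 13 N when I pressed it against the end stop.

**Last checks:**
- **Lever position:** the wrist view put the knob at (257.5, 170.5) px. The prediction is (256, 171) for fully home (0.30 rad) and row 164.5 for the 0.255 limit, so I read it as fully home.
- **Disagreement:** the scene camera agreed in column (473 against 472). It was about 10 enlarged pixels off in row, which is under 2 real pixels and roughly within calibration error.
- **Arm:** it stands clear above the drive, with the force reading near zero.
- **Knob and bystanders:** the knob looked down. I never worked low near any bystander, but I did not measure either of these separately.

My first two move calls were refused for missing keys and moved nothing.

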